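# Put the oilstone away in its sharpening case

## Robot

A 6-joint arm with a two-finger parallel gripper is mounted at the origin on a cart in front of the work surface, level with it; the furniture and walls round the work are solid. World frame = base frame: x ahead of the robot, y to its left, z up, the work surface at z = 0. Lengths are in mm, angles in rad, forces in N, time in s.
With the tool pointing down it reaches from about 375 to 900 mm from the base axis. Payload 3.1 kg.
Tool frame: the origin (TCP) lies between the finger pads; the fingertips stand 11 mm ahead of it and the grasp point (between the pads) lies 8 mm behind it (ctrl.tip_extent is the distance from the TCP to the fingertips, in mm); z points along the fingers, y is the line along which they close (so a half turn about z gives the same grasp; the last joint's range is limited). The gripper opens to 87 mm and grips with 3 to 60 N. Pads are 19 mm wide; open, the fingers measure 117 mm over their backs; the gripper's body (75 mm by 190 mm) begins 51 mm behind the grasp point.
Start: joints at [-1.337, 0.527, 1.433, -0, 1.181, -0.178], TCP at [250.182, -572.718, 233.548] pointing down, gripper open.
Joint ranges: [-3.08, 3.08], [-0.75, 2.2], [0.22, 2.44], [-1.43, 4.57], [0, 2.65], [-2.85, 2.85]. Speed limits (rad/s): [2.79, 2.79, 3.14, 3.14, 3.14, 3.14].

## Interface

Orientations are given as [roll, pitch, yaw] about the fixed x, y, z axes, in that order (R = Rz(yaw) Ry(pitch) Rx(roll)).
In Python, from plant import sensors, imaging, ctrl gives the robot as it stands. The module is installed in compiled form; this text tells all that it offers.
- The arm moves only by the tool carry_out, never from a script. Its argument "targets" is text: rows parted by semicolons, each of 7 numbers parted by spaces: the shift along the world's x, y, z in m, then the turn, a rotation vector about the world's x, y, z in degrees, then the closure in counts, from 0 (fully open) to 255 (shut). In form: x y z rx ry rz gripper; .... A call has 1 to 8 rows; each row is the pose to reach, as a shift and turn from the pose commanded when the call began; what a row does not reach only later rows make up. A row lasts 1/10 s, in which the tool goes at most 50 mm and 8.59 degrees, less where a joint would pass 70% of its speed; a pose out of reach is approached as far as the arm can. A call with a gripper value outside its range is refused whole. The fingers move at their own pace and stop on an object; the grip force is fixed at half the most. Time passes only in rows, so rows that repeat a pose let the fingers close. It gives the time, the measured TCP pose, the force, the opening and the grip force at its end, in the units of the state.
- sensors.read_state(): the state, without advancing time (a new reading comes with each control period).
- imaging.camera(name): name is "scene" or "top"; returns a dict with "pixels" (480x640x3 uint8, blue, green, red), "fov_y" (degrees; the focal length in pixels is half the picture's height over the tangent of half this angle, whatever the lens; pixels are square), "cx", "cy" (the principal point, pixels), "R" (3x3) and "t" (3): a world point X has camera coordinates R X + t. Camera axes: x right, y down, z forward; pixel columns grow to the right and rows downward; lengths in mm; the calibration is good to about 2 mm. A picture is of the moment at which its call begins. There is no depth.
- ctrl.close_job(): hands the job in; it is judged then, once.
The state is a dict: "time": time; "joint_pos": joint angles; "joint_velocities": joint speeds; "joint_torque": joint torques, N m; "tool_pos": TCP position; "orientation": TCP orientation; "force": force on the tool from outside, world axes, zero at the start; "ft_torque": the same for the moment, N m; "gripper_width": opening from 0.0 (shut) to 1.0 (fully open); "grasp_force": force on a finger pad.
Only numpy, scipy, OpenCV 4.12 (cv2) and the standard library are available. Lean on these libraries where they do the work, as an engineer would, in place of code of your own. Each camera call takes 0.05 s, during which the arm holds its last target. There are 200 camera calls.

## Task

The oilstone box stands open on the pulled-out tray of the low wooden case. With the fingertips only, first push its hinged lid fully shut, then push the tray fully home into the case until it stops, and draw the hand back. Push gently, do not grip or lift anything, and leave the tins, tools and other things lying around where they are.

Things in the scene. Friction and masses are not known exactly. Their poses are not given: they have to be found in the camera images.
- case: low wooden case fixed to the bench, 200 deep (x) x 280 wide (y) x 80 mm high; origin at the centre of its underside, z up; its -x looks out of the open front, toward the robot, and the front face lies at x = -100 mm. It carries the tray, which carries the oilstone box; fingers must press on all these with under 50 N (both fingers' forces add up) and not grip
- tray (a joint): how far the tray is pulled out of the case along the case's -x, m: 0 fully home at its stop (the tray's front then stands 8 mm proud of the case's front face), 0.16 the outer stop. The slide takes about 2.5 N plus a little damping and stays where it is left. The tray must not go in under 0.10 while the lid is up: the lid would strike the case
- tray_front (a point): centre of the outer face of the tray's upright front panel; the panel is 250 wide, 18 thick, from 10 to 58 mm above the bench (this point is at 34 mm). Two 17 mm deep, 18 mm wide brass knobs stand on it 85 mm either side of this point; between them it is plain
- stone_lid (a joint): angle of the oilstone box's lid, rad: 0 shut (level), about 1.57 upright; stop at 1.92. The hinge is stiff: the lid stays at any angle, and 2 to 6 N near its free edge moves it, either way
- lid_hinge (a point): middle of the lid's hinge line, at the rear edge of the beech oilstone box (75 x 215 x 47 mm shut, long side along the case's y, fixed in the tray); 42 mm above the bench, 93 mm behind the tray's front face. The hinge line runs along the case's y
- lid_edge (a point): middle of the lid's free long edge at its outer (top) face. With the lid shut it lies 71 mm from the hinge toward the tray's front and 21 mm above the hinge, 63 mm above the bench; with the lid upright it is 71 mm above and 21 mm behind the hinge, the outer face looking to the case. The lid is 215 mm long along the hinge, 20 mm deep
- wax_tin: round tin, 72 across, 41 mm high, standing on top of the case toward its rear, loose, must stay; origin at the centre of its underside
- sanding_block: loose cork sanding block, 62 x 105 x 31 mm, beside the tray, must stay; origin under its centre
- stain_tin: loose dark tin, 56 across, 63 mm high, on the other side of the tray, must stay; origin under its centre
- scraper: loose broad carving chisel with a wooden handle, 215 x 38 x 54 mm, at the right, must stay; origin under its centre
- pencil: loose green pencil, 156 mm long, 8 mm thick, at the left near the bench's front, must stay; origin under its centre

How it is judged:
By the outcome, as a careful person would: the job done as asked, in the order asked, and still so for the second after the job is handed in, with the robot touching nothing.
It also fails if it takes over 54 s, if anything falls off the work surface, if the arm or the gripper's body presses on something with over 40 N, if the wrist force passes 120 N, or if a joint passes its speed limit or range.

## Working session

There is one attempt and no reset: what is moved stays moved. The work goes in short steps, Python scripts to look and compute and a tool call to move; the robot and the scene stay as the last step left them, time stands still between calls to the robot, and variables do not carry over. Pictures are saved under pics/ and viewed, at most 10 in all, crops included, and the job is handed in when it is done.

Besides the shell and the picture viewer there is one more tool, called after "Emit:" as name(argument=value, ...) on one line, values as JSON. carry_out: Moves the arm, as the interface text tells. Its arguments: {"type":"object","properties":{"targets":{"type":"string"}},"required":["targets"]}

```bash
mkdir -p pics
python3 - <<'E'
from plant import sensors, imaging, ctrl
import cv2,numpy as np
for n in("scene","top"):
    c=imaging.camera(n); cv2.imwrite(f"pics/{n}0.png",c["pixels"]); np.savez(n+".npz",**c)
    print(n,c["fov_y"],c["cx"],c["cy"],np.round(-c["R"].T@c["t"]))
s=sensors.read_state();print(s["time"],s["tool_pos"],s["orientation"],s["force"])
E
```

```text
scene 53.273465954232925 314.3109767621616 240.46903557245622 [-200.  740.  679.]
top 50.09812252936784 318.40304181174554 234.98068916055382 [ 306.  -57. 1446.]
0.1 [ 250.04012911 -572.11170342  232.659953  ] [-3.13967031e+00 -3.33380780e-04  4.11803233e-01] [-0.15705145 -0.19731675 -0.10182998]
```

View pics/scene0.png

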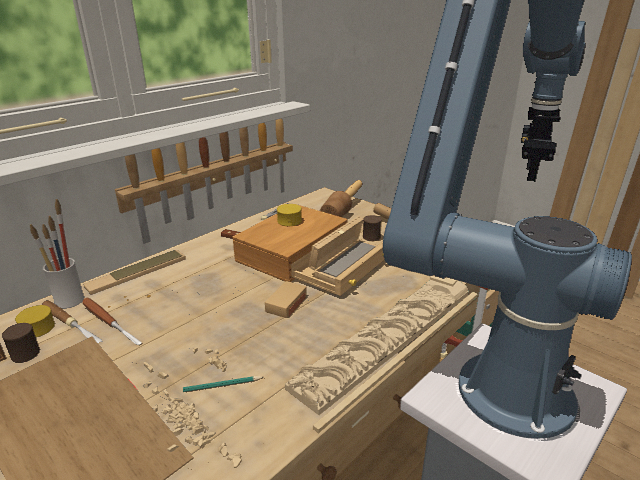

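View pics/top0.png

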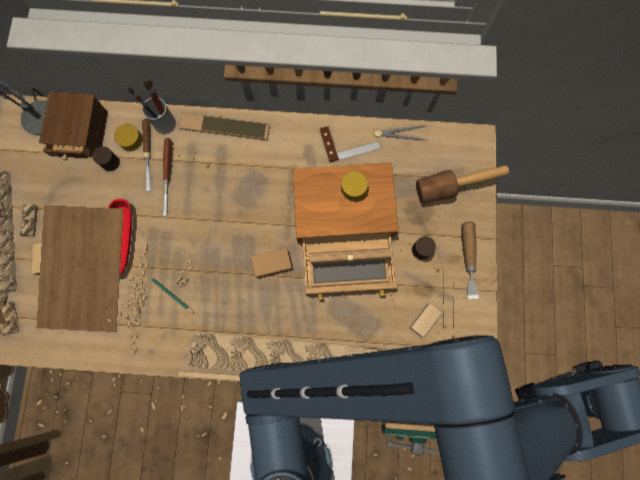

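The top view shows the case at columns 293–397, rows 163–240. The tray is pulled out to about row 293, its knobs are at (321,296) and (382,294), and the lid is up at rows 238–258. Next I'll enlarge this area to measure it.

Run:
```python
import cv2
a=cv2.imread("pics/top0.png")[150:310,240:450]; cv2.imwrite("pics/topc.png",cv2.resize(a,None,fx=3.6,fy=3.6,interpolation=cv2.INTER_CUBIC))
a=cv2.imread("pics/scene0.png")[190:310,225:400]; cv2.imwrite("pics/scenec.png",cv2.resize(a,None,fx=4.5,fy=4.5,interpolation=cv2.INTER_CUBIC))
```

```text
(no output)
```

View pics/topc.png

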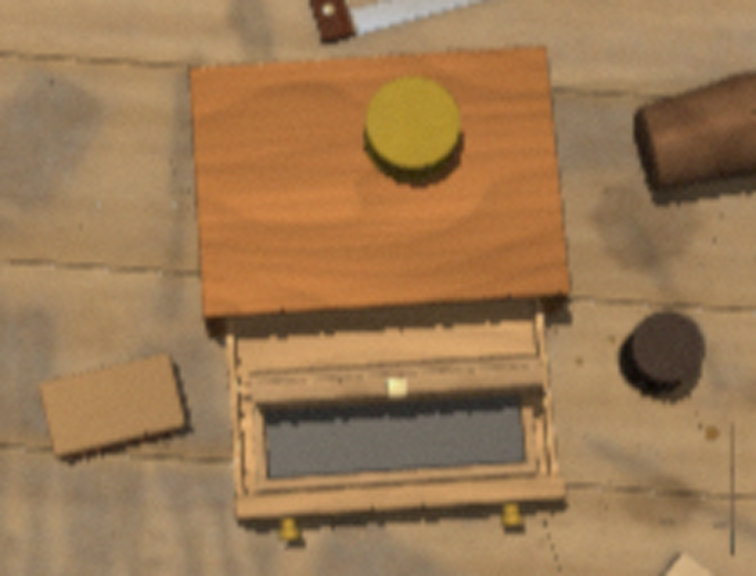

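View pics/scenec.png

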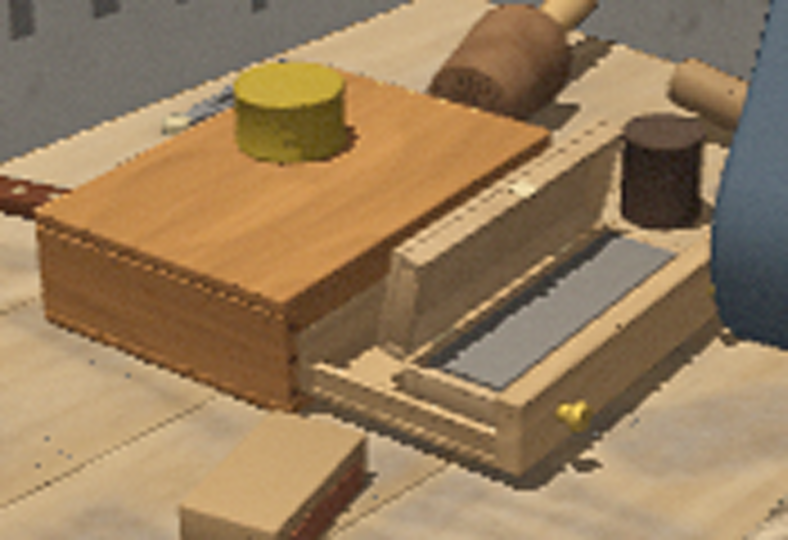

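The enlarged top crop shows these points:
- **Case top corners:** (191,70), (547,47), (569,293) and (206,318).
- **Tray front's top edge:** from (237,515) to (565,495).
- **Lid's top edge strip:** from about (250,378) to (543,360) at the rear, and from (250,402) to (543,385) at the front.

The lid is about upright.

```bash
cat > h.py <<'E'
import numpy as np
def ray(n,u,v,z):
    c=np.load(n+".npz"); f=240/np.tan(np.radians(c["fov_y"])/2); R=c["R"];C=-R.T@c["t"]
    d=R.T@np.array([(u-c["cx"])/f,(v-c["cy"])/f,1]); return C+d*(z-C[2])/d[2]
T=lambda x,y,z:ray("top",240+(x+.5)/3.6-.5,150+(y+.5)/3.6-.5,z)
S=lambda x,y,z:ray("scene",225+(x+.5)/4.5-.5,190+(y+.5)/4.5-.5,z)
E
python3 - <<'E'
from h import *
for nm,f,x,y,z in [("cRL",T,191,70,80),("cRR",T,547,47,80),("cFR",T,569,293,80),("cFL",T,206,318,80),
 ("trayL",T,237,513,58),("trayR",T,565,490,58),("trayLb",T,238,521,10),("trayRb",T,565,498,10),
 ("lidrL",T,250,378,113),("lidrR",T,543,360,113),("lidfL",T,250,402,113),("lidfR",T,543,385,113),("knobL",T,291,540,34),("knobR",T,513,525,34),
 ("S cFL",S,288,303,80),("S cRL",S,38,212,80),("S cFR",S,550,130,80),("S trayL",S,520,403,58),("S lidL out",S,392,245,113),("S lidL in",S,408,265,113),
 ("block",T,115,405,31),("stain",T,668,345,63)]:
    print(nm,np.round(f(x,y,z),1))
E
```

```text
cRL [787.1  55.2  80. ]
cRR [ 824.9 -220.2   80. ]
cFR [ 629.5 -244.6   80. ]
cFL [591.2  28.   80. ]
trayL [448.4  -5.6  58. ]
trayR [ 482.7 -250.2   58. ]
trayLb [447.2  -5.1  10. ]
trayRb [ 482.6 -257.1   10. ]
lidrL [541.8  -9.7 113. ]
lidrR [ 570.  -222.9  113. ]
lidfL [524.1 -11.  113. ]
lidfR [ 551.5 -223.6  113. ]
knobL [433.2 -47.2  34. ]
knobR [ 456.3 -215.1   34. ]
S cFL [587.5  31.4  80. ]
S cRL [782.2  58.5  80. ]
S cFR [ 629.5 -243.8   80. ]
S trayL [445.2  -5.2  58. ]
S lidL out [549.5 -14.3 113. ]
S lidL in [526.7  -3.6 113. ]
block [527.9  96.   31. ]
stain [ 598.1 -323.5   63. ]
```

Worked out from both views:
- **Case:** yaw is about 8°, with the front centre at about (610,−108).
- **Tray:** the front is at about (465,−129), so it is pulled out about 0.138.
- **Lid:** the hinge is at about (557,−116), and the lid leans at about 1.3 rad.

I'll move above and behind the lid first.

Emit:
carry_out(targets="0.011 0.014 0 0 0 -1 235; 0.032 0.043 0 0 0 -3 235; 0.054 0.072 0 0 0 -5 235; 0.076 0.101 0 0 0 -7 235; 0.098 0.130 0 0 0 -9 235; 0.120 0.160 0 0 0 -11 235; 0.142 0.190 0 0 0 -13.5 235; 0.164 0.219 0 0 0 -15.6 235")

```text
time: 0.9
tool_pos: [414.7, -352.1, 233.2]
orientation: [-3.141, 0.0, 0.138]
force: [-0.1, -0.6, 0.5]
gripper_width: 0.355
grasp_force: 0.0
```

Emit:
carry_out(targets="0.022 0.030 0 0 0 0 235; 0.046 0.061 0 0 0 0 235; 0.070 0.093 0 0 0 0 235; 0.094 0.125 0 0 0 0 235; 0.118 0.157 0 0 0 0 235; 0.142 0.189 0 0 0 0 235; 0.166 0.221 0 0 0 0 235; 0.183 0.243 0 0 0 0 235")

```text
time: 1.7
tool_pos: [598.1, -108.2, 233.1]
orientation: [-3.141, 0.0, 0.141]
force: [-0.0, -0.5, 0.2]
gripper_width: 0.081
grasp_force: 0.0
```

Emit:
carry_out(targets="0 0 -0.015 0 0 0 235; 0 0 -0.035 0 0 0 235; 0 0 -0.055 0 0 0 235; 0 0 -0.075 0 0 0 235; 0 0 -0.095 0 0 0 235; 0 0 -0.110 0 0 0 235; 0 0 -0.119 0 0 0 235; 0 0 -0.119 0 0 0 235")

```text
time: 2.5
tool_pos: [596.1, -110.3, 113.0]
orientation: [-3.14, 0.003, 0.139]
force: [0.4, 0.1, -0.0]
gripper_width: 0.077
grasp_force: 0.0
```

Run:
```python
from plant import sensors, imaging
import cv2,numpy as np
a=[]
for n,(r0,r1,c0,c1) in (("scene",(150,310,240,450)),("top",(150,310,240,450))):
    p=imaging.camera(n)["pixels"][r0:r1,c0:c1]; a.append(cv2.resize(p,None,fx=1.9,fy=1.9*1.9/1.9,interpolation=cv2.INTER_CUBIC))
cv2.imwrite("pics/b1.png",np.hstack(a))
s=sensors.read_state();print(s["time"],s["tool_pos"],s["orientation"],s["force"],s["gripper_width"])
```

```text
2.6 [ 597.45249287 -110.83034964  114.78242061] [ 3.14139230e+00 -3.54460357e-04  1.39488201e-01] [ 1.03292327 -0.36978952  0.37439763] 0.07503095943788117
```

View pics/b1.png

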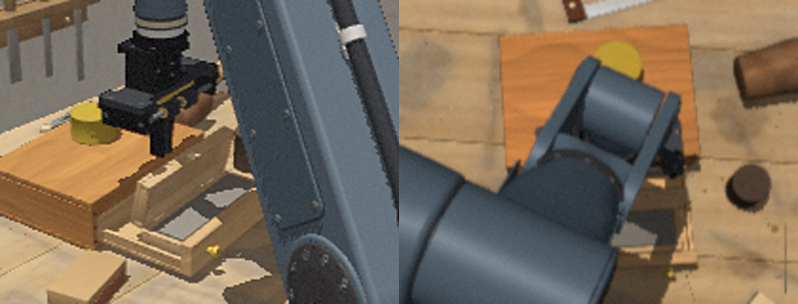

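The left half of the picture shows the fingertips hanging behind the lid at about (160,150), above the case top and clear of it. Now I'll start pushing along the lid's arc.

Emit:
carry_out(targets="-0.010 -0.001 0 0 0 0 235; -0.019 -0.003 0 0 0 0 235; -0.026 -0.004 0 0 0 0 235; -0.032 -0.004 0 0 0 0 235; -0.038 -0.005 0 0 0 0 235; -0.044 -0.006 -0.001 0 0 0 235; -0.049 -0.007 -0.003 0 0 0 235; -0.053 -0.007 -0.005 0 0 0 235")

```text
time: 3.4
tool_pos: [543.9, -118.1, 109.8]
orientation: [3.141, -0.0, 0.14]
force: [0.6, 0.4, 3.0]
gripper_width: 0.079
grasp_force: 1.6
```

Emit:
carry_out(targets="-0.005 -0.001 -0.003 0 0 0 235; -0.009 -0.001 -0.006 0 0 0 235; -0.013 -0.002 -0.009 0 0 0 235; -0.017 -0.002 -0.013 0 0 0 235; -0.020 -0.003 -0.017 0 0 0 235; -0.024 -0.003 -0.021 0 0 0 235; -0.026 -0.004 -0.025 0 0 0 235; -0.028 -0.004 -0.028 0 0 0 235")

```text
time: 4.2
tool_pos: [515.0, -121.4, 80.8]
orientation: [-3.14, 0.002, 0.14]
force: [-1.6, 0.3, 3.3]
gripper_width: 0.078
grasp_force: 1.5
```

Emit:
carry_out(targets="-0.002 0 -0.003 0 0 0 235; -0.003 0 -0.005 0 0 0 235; -0.003 0 -0.007 0 0 0 235; -0.003 0 -0.008 0 0 0 235; -0.003 0 -0.008 0 0 0 235")

```text
time: 4.7
tool_pos: [513.3, -121.5, 74.0]
orientation: [-3.141, -0.0, 0.139]
force: [-2.9, 0.4, 5.8]
gripper_width: 0.078
grasp_force: 3.1
```

Emit:
carry_out(targets="0 0 -0.001 0 0 0 235; 0 0 -0.002 0 0 0 235; 0 0 -0.002 0 0 0 235")

```text
time: 5.0
tool_pos: [514.5, -121.4, 73.8]
orientation: [3.141, -0.003, 0.139]
force: [-2.2, 3.6, 18.2]
gripper_width: 0.077
grasp_force: 9.3
```

The downward push stopped dead at the shut height, 73.8 mm with 18 N. I'll lift off and move round to the front of the tray.

Emit:
carry_out(targets="0 0 0.010 0 0 0 235; 0 0 0.030 0 0 0 235; -0.012 -0.002 0.045 0 0 0 235; -0.035 -0.005 0.050 0 0 0 235; -0.060 -0.009 0.050 0 0 0 235; -0.080 -0.012 0.050 0 0 0 235; -0.090 -0.013 0.050 0 0 0 235; -0.090 -0.013 0.050 0 0 0 235")

```text
time: 5.8
tool_pos: [422.5, -134.6, 121.5]
orientation: [-3.141, 0.0, 0.138]
force: [0.4, -0.1, 0.0]
gripper_width: 0.078
grasp_force: 0.0
```

Run:
```python
from plant import sensors, imaging
import cv2,numpy as np
a=[]
for n in ("scene","top"):
    p=imaging.camera(n)["pixels"][150:310,240:450]; a.append(cv2.resize(p,None,fx=1.9,fy=1.9,interpolation=cv2.INTER_CUBIC))
cv2.imwrite("pics/b2.png",np.hstack(a))
s=sensors.read_state();print(s["time"],s["tool_pos"],s["force"])
```

```text
5.9 [ 424.49261835 -135.30172258  121.66710433] [ 0.39396332 -0.26680988  0.17926923]
```

View pics/b2.png

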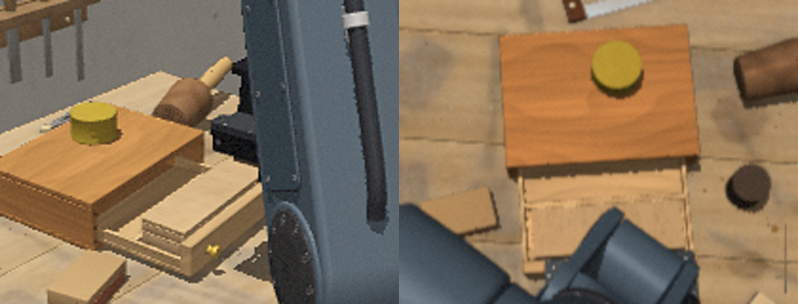

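The lid is shut: it lies flat on the box at (200,200) in the left half. Next I'll lower the fingers in front of the tray panel.

Emit:
carry_out(targets="0 0 -0.015 0 0 0 235; 0 0 -0.035 0 0 0 235; 0 0 -0.055 0 0 0 235; 0 0 -0.070 0 0 0 235; 0 0 -0.077 0 0 0 235; 0 0 -0.077 0 0 0 235")

```text
time: 6.5
tool_pos: [423.8, -134.7, 43.7]
orientation: [-3.141, 0.0, 0.14]
force: [0.0, 1.0, 0.6]
gripper_width: 0.082
grasp_force: 0.0
```

Emit:
carry_out(targets="0.010 0.001 0 0 0 0 235; 0.018 0.003 0 0 0 0 235; 0.024 0.003 0 0 0 0 235; 0.030 0.004 0 0 0 0 235; 0.036 0.005 0 0 0 0 235; 0.043 0.006 0 0 0 0 235; 0.051 0.007 0 0 0 0 235; 0.060 0.008 0 0 0 0 235")

```text
time: 7.3
tool_pos: [483.1, -126.2, 44.5]
orientation: [-3.14, 0.001, 0.139]
force: [-2.4, 0.1, 1.7]
gripper_width: 0.081
grasp_force: 1.4
```

Emit:
carry_out(targets="0.009 0.001 0 0 0 0 235; 0.018 0.003 0 0 0 0 235; 0.027 0.004 0 0 0 0 235; 0.036 0.005 0 0 0 0 235; 0.045 0.006 0 0 0 0 235; 0.054 0.008 0 0 0 0 235; 0.063 0.009 0 0 0 0 235; 0.072 0.010 0 0 0 0 235")

```text
time: 8.1
tool_pos: [555.7, -116.4, 44.5]
orientation: [-3.141, 0.0, 0.139]
force: [-2.1, 0.2, 0.8]
gripper_width: 0.08
grasp_force: 1.4
```

Emit:
carry_out(targets="0.007 0.001 0 0 0 0 235; 0.013 0.002 0 0 0 0 235; 0.018 0.003 0 0 0 0 235; 0.022 0.003 0 0 0 0 235; 0.025 0.003 0 0 0 0 235; 0.027 0.004 0 0 0 0 235; 0.028 0.004 0 0 0 0 235")

```text
time: 8.8
tool_pos: [583.3, -112.8, 44.5]
orientation: [3.141, 0.0, 0.14]
force: [-2.4, -0.4, -0.0]
gripper_width: 0.078
grasp_force: 1.3
```

Emit:
carry_out(targets="0.001 0 0 0 0 0 235; 0.002 0 0 0 0 0 235; 0.003 0 0 0 0 0 235; 0.004 0 0 0 0 0 235; 0.005 0.001 0 0 0 0 235")

```text
time: 9.3
tool_pos: [588.3, -112.0, 44.5]
orientation: [3.141, -0.0, 0.14]
force: [-2.7, -1.4, -2.2]
gripper_width: 0.078
grasp_force: 1.3
```

Emit:
carry_out(targets="0.001 0 0 0 0 0 235; 0.002 0 0 0 0 0 235; 0.003 0 0 0 0 0 235; 0.004 0.001 0 0 0 0 235")

```text
time: 9.7
tool_pos: [592.5, -111.3, 44.6]
orientation: [3.141, -0.001, 0.14]
force: [-2.9, -2.7, -0.9]
gripper_width: 0.074
grasp_force: 1.3
```

Emit:
carry_out(targets="0.001 0 0 0 0 0 235; 0.002 0 0 0 0 0 235; 0.003 0 0 0 0 0 235")

```text
time: 10.0
tool_pos: [592.8, -111.1, 44.7]
orientation: [-3.141, 0.005, 0.14]
force: [-8.9, -3.6, 4.9]
gripper_width: 0.08
grasp_force: 4.9
```

Emit:
carry_out(targets="0.001 0 0 0 0 0 235; 0.001 0 0 0 0 0 235; 0.001 0 0 0 0 0 235")

```text
time: 10.3
tool_pos: [592.8, -111.1, 44.6]
orientation: [-3.14, 0.007, 0.14]
force: [-9.4, -4.2, 4.6]
gripper_width: 0.079
grasp_force: 5.1
```

Emit:
carry_out(targets="0.001 0 0 0 0 0 235; 0.002 0 0 0 0 0 235; 0.002 0 0 0 0 0 235")

```text
time: 10.6
tool_pos: [592.8, -111.1, 44.7]
orientation: [-3.139, 0.012, 0.141]
force: [-14.0, -5.7, 8.5]
gripper_width: 0.076
grasp_force: 7.1
```

The tray is against a hard stop. I'll draw back along −x, raise the hand and check.

Emit:
carry_out(targets="-0.006 -0.001 0 0 0 0 235; -0.020 -0.003 0 0 0 0 235; -0.045 -0.006 0 0 0 0 235; -0.075 -0.010 0 0 0 0 235; -0.090 -0.013 0.020 0 0 0 235; -0.105 -0.020 0.055 0 0 0 235; -0.120 -0.035 0.095 0 0 0 235; -0.130 -0.060 0.130 0 0 0 235")

```text
time: 11.4
tool_pos: [468.6, -170.5, 176.5]
orientation: [3.141, -0.003, 0.141]
force: [0.0, -1.4, 0.3]
gripper_width: 0.082
grasp_force: 0.0
```

Emit:
carry_out(targets="-0.010 -0.025 0.015 0 0 0 235; -0.030 -0.060 0.030 0 0 0 235; -0.050 -0.100 0.050 0 0 0 235; -0.070 -0.140 0.060 0 0 0 235; -0.090 -0.180 0.060 0 0 0 235; -0.110 -0.220 0.060 0 0 0 235; -0.120 -0.245 0.060 0 0 0 235; -0.120 -0.250 0.060 0 0 0 235")

```text
time: 12.2
tool_pos: [348.0, -425.5, 235.5]
orientation: [3.135, -0.003, 0.135]
force: [0.1, 0.6, -0.2]
gripper_width: 0.079
grasp_force: 0.0
```

Run:
```python
from plant import sensors, imaging
import cv2,numpy as np
a=[]
for n in ("scene","top"):
    p=imaging.camera(n)["pixels"][150:310,240:450]; a.append(cv2.resize(p,None,fx=1.9,fy=1.9,interpolation=cv2.INTER_CUBIC))
cv2.imwrite("pics/b3.png",np.hstack(a))
s=sensors.read_state();print(s["time"],s["tool_pos"],s["force"])
```

```text
12.3 [ 348.76702039 -422.06936606  234.95115785] [-0.0710898   0.13532763 -0.50905085]
```

View pics/b3.png

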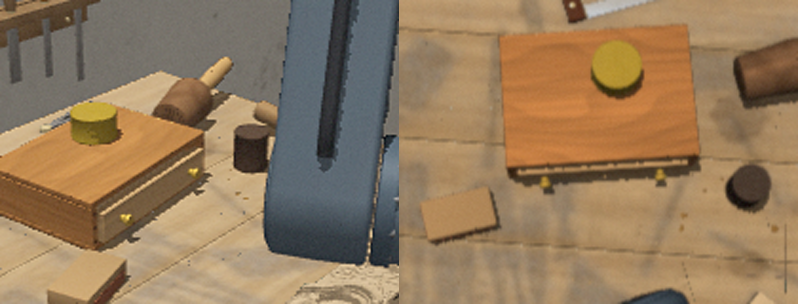

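The tray is home: its front stands just proud of the case at (100–200,150–240) in the left half, and the tins and block are where they were. I'll hand the job in.

```bash
python3 -c "
from plant import ctrl
print(ctrl.close_job())"
```

```text
the job is handed in; nothing more can be done
None
```

The oilstone box's lid is shut, the tray is pushed home to its stop, the hand is drawn back clear, and the job was handed in at about 12 s; the tins and sanding block stayed put, but the scraper and pencil were outside the final picture.

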